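# Seat the filter and hold the test key half pressed

## Robot

A 7-joint arm with a two-finger parallel gripper is mounted at the origin on a cart in front of the work surface, level with it; the furniture and walls round the work are solid. World frame = base frame: x ahead of the robot, y to its left, z up, the work surface at z = 0. Lengths are in mm, angles in rad, forces in N, time in s.
With the tool pointing down it reaches from about 425 to 875 mm from the base axis. Payload 4.7 kg.
Tool frame: the origin (TCP) lies midway between the tips of the shut fingers; the grasp point (between the pads) lies 19 mm behind it; z points along the fingers, y is the line along which they close (so a half turn about z gives the same grasp; the last joint's range is limited). The gripper opens to 87 mm and grips with 3 to 60 N. Pads are 19 mm wide; open, the fingers measure 117 mm over their backs; the gripper's body (75 mm by 190 mm) begins 51 mm behind the grasp point.
Start: joints at [1.298, 0.321, -0.07, 1.45, 0.023, 1.371, -0.057], TCP at [183.854, -623.477, 222.587] pointing down, gripper open.
Joint ranges: [-2.86, 2.86], [-0.3, 2.09], [-1.38, 1.24], [0.06, 2.45], [-1.56, 4.7], [0.09, 2.05], [-2.69, 2.69]. Speed limits (rad/s): [2.57, 2.57, 3.14, 3.14, 3.14, 3.14, 3.14].

## Interface

Orientations are given as a unit quaternion [w, x, y, z].
In Python, from bench import env, viewer gives the robot as it stands.
- The arm moves only by the shell command python3 -m pendant 'ROWS'. ROWS is text: rows parted by semicolons, each of 7 numbers parted by spaces: the turn, a rotation vector about the world's x, y, z in degrees, then the shift along the world's x, y, z in mm, then the opening in per cent of the stroke, from 0 (shut) to 100 (fully open). A call has 1 to 10 rows; each row shifts and turns the commanded pose from where the row before left it; what a row does not reach is not made up. A row lasts 1/8 s, in which the tool goes at most 62.5 mm and 10.7 degrees, less where a joint would pass 70% of its speed; a pose out of reach is approached as far as the arm can. A call with a gripper value outside its range is refused whole. The fingers move at their own pace and stop on an object; the grip force is fixed at half the most. Time passes only in rows, so rows that do not move let the fingers close. It gives the time, the measured TCP pose, the force, the opening and the grip force at its end, in the units of the state.
- env.get_obs(): the state, without advancing time (a new reading comes with each control period).
- viewer.camera(name): name is "scene" or "top" or "wrist"; returns (picture, depth): 400x640x3 uint8, red, green, blue; 400x640 float32, mm along the optical axis (not along the pixel's ray), 0 where there is no reading.
- viewer.camera_model(name): a dict with "fx", "fy", "cx", "cy" (pixels), "R" (3x3) and "t" (3): a world point X has camera coordinates R X + t. Camera axes: x right, y down, z forward; pixel columns grow to the right and rows downward; lengths in mm; the calibration is good to about 2 mm. A picture is of the moment at which its call begins: read the wrist's pose just before it. camera_model takes no time and is no camera call; for the wrist camera it gives the pose at the moment of the call.
- env.close_job(): hands the job in; it is judged then, once.
The state is a dict: "t": time; "joint_pos": joint angles; "qd": joint speeds; "joint_efforts": joint torques, N m; "eef_pos": TCP position; "tcp_rot": TCP orientation; "force": force on the tool from outside, world axes, zero at the start; "wrist_torque": the same for the moment, N m; "grip_width": opening from 0.0 (shut) to 1.0 (fully open); "grip_force": force on a finger pad.
Only numpy, scipy, OpenCV 4.12 (cv2) and the standard library are available. Lean on these libraries where they do the work, as an engineer would, in place of code of your own. Each camera call takes 0.05 s, during which the arm holds its last target. There are 200 camera calls.

## Task

Put the band filter block back into its own nest, the one in the green-labelled holder, fully home between the corner posts, and let go of it. Then press the red key of the console half way down, until the white skirt under its red head has just gone into the collar, but never to the bottom (that aborts the test), and keep it there: finish while still holding the key half pressed. Leave the other things on the bench alone.

Things in the scene. Friction and masses are not known exactly. Their poses are not given: they have to be found in the camera images.
- filter_block: milled light-grey metal filter block lying flat, body 22 (x) x 60 (y) x 18 (z) mm, with a coax socket at mid-height on each end, 76 mm over the sockets, 50 to 100 g. Origin: centre of its underside; y along its length. Grasp across the 22 mm width. It starts on the front half of the shelf
- bridge: fixed white bridge shelf 230 (x) x 285 (y) mm, its top 100 mm over the bench, on four feet. The block, the holders, the console and the attenuator stand on it; the tin and the memory stick stand on the bench beside it. Origin: on the bench under its middle. The room's fixed black coax cables run under it and rise on both sides of it to 0.2 m, so come and go from above, over 0.3 m
- green_holder: test holder with green label strips, fixed to the shelf: grey block 94 (x) x 62 (y) x 21 (z) mm with a nest on top; one of three alike but for colour. Origin: centre of its underside; its x points roughly away from the robot, z up
- green_nest (a point): centre of the nest floor of the green-labelled holder, 24 mm over the shelf; x, y, z as the holder's. The filter block lies in it with its length along the holder's x, either way round, its sockets over the brass saddles: four black corner posts leave 65 x 27 mm for the 60 x 22 mm body, with lead-in lips sloping outwards up to 10 mm over the nest floor; the middle 36 mm of both long sides is open for fingers
- console: hold-to-test console fixed to the shelf: grey box 52 (x) x 84 (y) x 34 (z) mm with one red round key in the middle of its top. Origin: centre of its underside, straight under the key
- key_top (a point): centre of the top of the red key, diameter 30 mm, 68 mm over the shelf when free. It stands 18 mm out of a black collar 38 mm wide: a red head 11 mm high, under it a white skirt of which 7 mm shows when free. Half way down (7 mm) the white has just vanished in the collar
- hold_key (a joint): travel of the red key: 0 free, 0.014 m at the bottom stop, straight down; a spring pushes it back up: about 3 N to start it, 6.5 N half way, 10 N at the bottom
- yellow_holder: test holder with yellow label strips, fixed to the shelf: grey block 94 (x) x 62 (y) x 21 (z) mm with a nest on top; one of three alike but for colour. Origin: centre of its underside; its x points roughly away from the robot, z up
- blue_holder: test holder with blue label strips, fixed to the shelf: grey block 94 (x) x 62 (y) x 21 (z) mm with a nest on top; one of three alike but for colour. Origin: centre of its underside; its x points roughly away from the robot, z up
- screw_tin: round metal tin, diameter 67 mm, 27 mm high; origin: centre of its underside. Leave alone
- attenuator: coax attenuator with a blue band, 10 x 36 x 10 mm, lying along its y; origin: centre of its underside. Leave alone
- memory_stick: red memory stick, 18 x 52 x 8 mm, lying along its y; origin: centre of its underside. Leave alone

How it is judged:
By the outcome, as a careful person would: the job done as asked, in the order asked, and still so for the second after the job is handed in, while the arm keeps its last pose, push and grip.
It also fails if it takes over 64 s, if anything falls off the work surface, if the arm or the gripper's body presses on something with over 40 N, if the wrist force passes 120 N, or if a joint passes its speed limit or range.

## Working session

There is one attempt and no reset: what is moved stays moved. The work goes in short steps, Python scripts to look and compute and a shell command to move; the robot and the scene stay as the last step left them, time stands still between calls to the robot, and variables do not carry over. Pictures are saved under pics/ and viewed, at most 10 in all, crops included, and the job is handed in when it is done.

```bash
mkdir -p pics; ls; cat > h.py <<'E'
import numpy as np,cv2
from bench import env,viewer
def cast(m,u,v,z):
    d=m["R"].T@np.array([(u-m["cx"])/m["fx"],(v-m["cy"])/m["fy"],1.]); c=-m["R"].T@m["t"]
    return c+d*(z-c[2])/d[2]
def snap(n,f):
    m=viewer.camera_model(n); p,d=viewer.camera(n); cv2.imwrite(f"pics/{f}.png",p[:,:,::-1]); np.savez(f"pics/{f}.npz",p=p,d=d,**{k:np.array(m[k]) for k in m}); return m,p,d
def cloud(m,d):
    v,u=np.mgrid[:d.shape[0],:d.shape[1]]
    c=np.stack([(u-m["cx"])/m["fx"]*d,(v-m["cy"])/m["fy"]*d,d],-1)
    return (c-m["t"])@m["R"]
E
python3 - <<'E'
from h import *
for n in("top","scene"):
    m,p,d=snap(n,n+"0"); m=dict(m); print(n,m["fx"],-np.array(m["R"]).T@m["t"], np.array(m["R"]).round(2).tolist())
o=env.get_obs(); print({k:np.round(o[k],3) for k in o})
E
```

```text
pics
top 481.55347785197273 [ 370.40277383   67.57835342 1043.67370062] [[-0.01, -1.0, 0.01], [-0.99, 0.01, -0.12], [0.12, -0.01, -0.99]]
scene 400.1216160485249 [171.28566885 772.27725493 505.10805708] [[-0.92, -0.4, 0.01], [-0.18, 0.39, -0.9], [0.36, -0.83, -0.43]]
{'t': np.float64(0.1), 'joint_pos': array([ 1.298,  0.322, -0.07 ,  1.452,  0.023,  1.371, -0.057]), 'qd': array([ 0.   , -0.002,  0.001, -0.004,  0.001,  0.001, -0.001]), 'joint_efforts': array([ 0.0000e+00, -4.9257e+01, -4.0600e-01, -3.1340e+01, -6.4000e-02,
        3.9000e-02,  0.0000e+00]), 'eef_pos': array([ 183.667, -622.984,  221.574]), 'tcp_rot': array([-0.001,  0.99 ,  0.143, -0.   ]), 'force': array([ 0.319, -0.197, -0.275]), 'wrist_torque': array([-0.001, -0.007,  0.03 ]), 'grip_force': np.float64(0.0), 'grip_width': np.float64(0.999)}
```

View pics/top0.png

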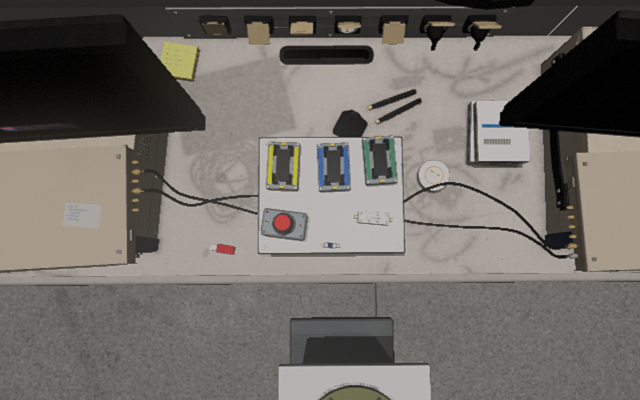

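View pics/scene0.png

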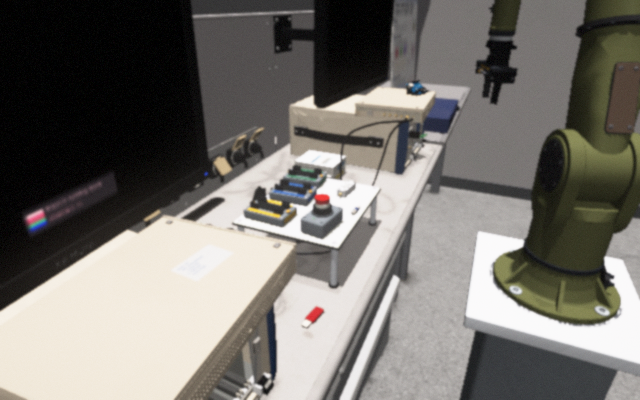

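The top view shows the shelf with the yellow, blue and green holders at (283,165), (333,165) and (380,160). The block is at (375,217), the red key at (283,222) and the attenuator at (331,245). Next I'll get rough positions and the heights along the way.

```bash
python3 - <<'E'
from h import *
f=np.load("pics/top0.npz"); m={k:f[k] for k in("fx","fy","cx","cy","R","t")}; p=f["p"];d=f["d"]
for n,u,v,z in(("block",375,217,118),("green",380,160,124),("key",283,222,168),("corner",259,253,100),("corner2",403,137,100)): print(n,cast(m,u,v,z).round(1), cloud(m,d)[v,u].round(1))
c=cloud(m,d)
for u in range(380,640,30): print(u,[tuple(c[v,u].round(-1).astype(int)) for v in (120,170,220,260,300)])
cv2.imwrite("pics/crop0.png",cv2.resize(p[125:265,245:445,::-1],None,fx=4,fy=4,interpolation=cv2.INTER_CUBIC)[:600])
E
```

```text
block [451.9 -35.8 118. ] [451.8 -35.7 119.1]
green [562.6 -47.1 124. ] [562.4 -47.  124.8]
key [439.5 137.6 168. ] [439.7 137.9 165.2]
corner [384.7 189.6 100. ] [384.8 190.5  92.8]
corner2 [614.3 -97.3 100. ] [ 6.402e+02 -1.147e+02 -1.000e-01]
380 [(np.int64(680), np.int64(-60), np.int64(10)), (np.int64(540), np.int64(-50), np.int64(130)), (np.int64(450), np.int64(-50), np.int64(120)), (np.int64(370), np.int64(-60), np.int64(0)), (np.int64(220), np.int64(-140), np.int64(-750))]
410 [(np.int64(680), np.int64(-130), np.int64(0)), (np.int64(570), np.int64(-130), np.int64(0)), (np.int64(460), np.int64(-130), np.int64(0)), (np.int64(370), np.int64(-120), np.int64(0)), (np.int64(220), np.int64(-260), np.int64(-760))]
440 [(np.int64(680), np.int64(-200), np.int64(0)), (np.int64(560), np.int64(-190), np.int64(30)), (np.int64(450), np.int64(-190), np.int64(0)), (np.int64(370), np.int64(-190), np.int64(0)), (np.int64(220), np.int64(-360), np.int64(-750))]
470 [(np.int64(670), np.int64(-260), np.int64(20)), (np.int64(570), np.int64(-260), np.int64(0)), (np.int64(450), np.int64(-260), np.int64
[... 616 characters left out ...]
, np.int64(290)), (np.int64(540), np.int64(-400), np.int64(120)), (np.int64(450), np.int64(-420), np.int64(70)), (np.int64(370), np.int64(-450), np.int64(0)), (np.int64(220), np.int64(-810), np.int64(-750))]
590 [(np.int64(590), np.int64(-360), np.int64(300)), (np.int64(520), np.int64(-400), np.int64(230)), (np.int64(430), np.int64(-390), np.int64(230)), (np.int64(370), np.int64(-380), np.int64(230)), (np.int64(220), np.int64(-920), np.int64(-750))]
620 [(np.int64(590), np.int64(-400), np.int64(310)), (np.int64(520), np.int64(-450), np.int64(230)), (np.int64(430), np.int64(-440), np.int64(230)), (np.int64(370), np.int64(-430), np.int64(230)), (np.int64(220), np.int64(-1020), np.int64(-750))]
```

View pics/crop0.png

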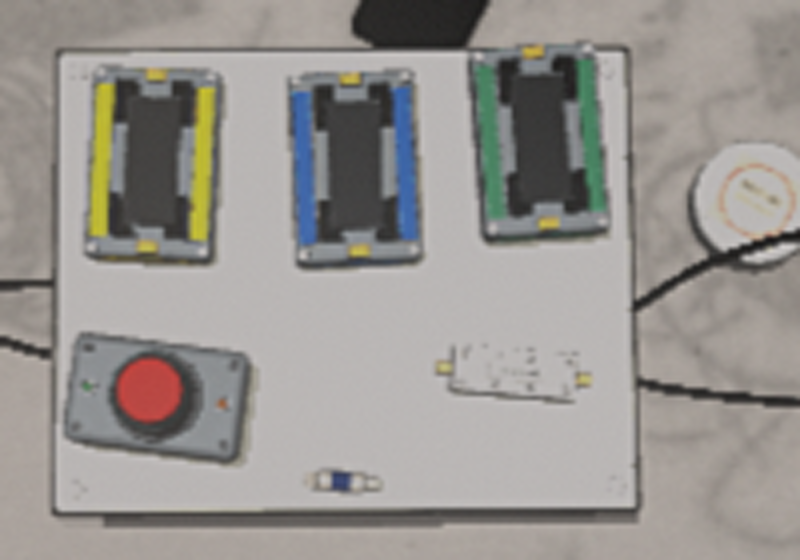

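The crop (4x, offset 245,125) shows the block's brass sockets at (444,368) and (584,380), so the block is turned about -5°. The green holder's saddles are at (533,50) and (549,223), which puts it at about +5°. I'll lift, then go over the block.

```bash
python3 -m pendant '0 0 0 0 0 45 100;0 0 0 0 0 50 100;0 0 0 0 0 50 100;0 0 0 0 0 45 100;0 0 5.7 29 45 0 100;0 0 5.7 29 45 0 100;0 0 5.7 29 45 0 100;0 0 5.7 29 45 0 100;0 0 5.7 29 45 0 100;0 0 5.8 17 52 0 100' && python3 -m pendant '0 0 5.8 17 52 0 100;0 0 5.8 17 52 0 100;0 0 5.8 17 52 0 100;0 0 5.8 17 52 0 100;0 0 5.8 17 52 -20 100;0 0 5.8 17 52 -30 100;0 0 0 0 0 -50 100;0 0 0 0 0 0 100;0 0 0 0 0 0 100;0 0 0 0 0 0 100'
python3 - <<'E'
from h import *
m,p,d=snap("wrist","w1"); print(m["fx"],-np.array(m["R"]).T@m["t"], np.array(m["R"]).round(3).tolist(),env.get_obs()["eef_pos"],env.get_obs()["tcp_rot"])
E
```

```text
t: 1.35
eef_pos: [346.9, -344.6, 411.8]
tcp_rot: [-0.001, 0.903, 0.43, 0.0]
force: [0.4, 0.5, 0.0]
grip_width: 1.003
grip_force: 0.0
t: 2.6
eef_pos: [449.0, -35.3, 314.8]
tcp_rot: [0.001, 0.735, 0.678, 0.001]
force: [0.0, -0.1, -0.1]
grip_width: 1.002
grip_force: 0.0
291.0108471682632 [454.59829056  44.2654396  476.19250659] [[0.997, -0.08, 0.003], [-0.077, -0.953, 0.293], [-0.02, -0.292, -0.956]] [448.89327735 -35.20675877 314.57873111] [0.00133921 0.73460671 0.67849109 0.0010082 ]
```

View pics/w1.png

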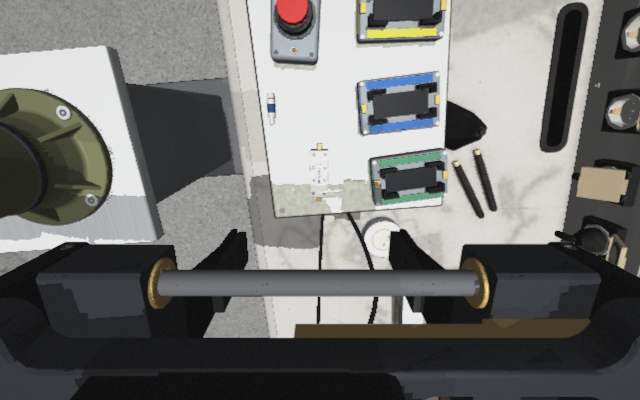

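The wrist view shows the block with sockets at (319,146) and (322,198), the green holder around (409,178) and the key at (293,10). I'll measure with colour masks in both views.

```bash
cat > meas.py <<'E'
from h import *
def comps(mask,amin):
    n,l,s,c=cv2.connectedComponentsWithStats(mask.astype(np.uint8)); return [(c[i].round(1),s[i,4],l==i) for i in range(1,n) if s[i,4]>=amin]
def go(fn):
    f=np.load(f"pics/{fn}.npz"); m={k:f[k] for k in("fx","fy","cx","cy","R","t")}; p=f["p"]
    h=cv2.cvtColor(p,cv2.COLOR_RGB2HSV); H,S,V=[h[...,i].astype(int) for i in range(3)]
    print(fn)
    for c,a,l in comps((H>60)&(H<90)&(S>70),12):
        X=cast(m,*c,121.)
        if 480<X[0]<640 and abs(X[1])<130:
            v,u=np.nonzero(l); P=np.array([cast(m,x,y,121.)[:2] for x,y in zip(u,v)]); r=cv2.minAreaRect(P.astype(np.float32))
            print(" green",c,a,X.round(1),r)
    for c,a,l in comps((H>18)&(H<30)&(S>90)&(V>80),6):
        X=cast(m,*c,109.)
        if 380<X[0]<640 and -110<X[1]<20: print(" brass",c,a,"z109",X.round(1),"z121",cast(m,*c,121.).round(1), "z130",cast(m,*c,130.).round(1))
    for c,a,l in comps(((H<6)|(H>174))&(S>130)&(V>90),60):
        print(" red",c,a,cast(m,*c,166.).round(1))
E
python3 -c "
from meas import *
go('top0');go('w1')"
```

```text
top0
 green [392.  158.4] 155 [566.2 -71.  121. ] ((566.2064208984375, -70.931884765625), (74.10733795166016, 7.9938435554504395), 3.7172863483428955)
 green [367. 160.] 146 [563.4 -22.1 121. ] ((563.5118408203125, -22.047208786010742), (72.03907012939453, 7.817887783050537), 3.286264657974243)
 brass [377.9 137.7] 14 z109 [610.8 -45.7 109. ] z121 [607.8 -44.3 121. ] z130 [605.4 -43.2 130. ]
 brass [381.7 180.2] 13 z109 [525.3 -51.4 109. ] z121 [523.3 -49.9 121. ] z130 [521.8 -48.8 130. ]
 red [281.8 222.1] 202 [439.5 140.  166. ]
 red [225.  248.8] 120 [391.7 242.7 166. ]
w1
 green [409.  159.2] 384 [562.4 -24.5 121. ] ((561.8295288085938, -24.39833641052246), (74.62710571289062, 8.143909454345703), 3.863952398300171)
 green [410.9 197.2] 307 [565.4 -73.7 121. ] ((565.275634765625, -73.33517456054688), (74.19038391113281, 7.874757766723633), 3.7476179599761963)
 brass [444.7 173.7] 34 z109 [612.2 -49.4 109. ] z121 [607.1 -46.3 121. ] z130 [603.2 -44.  130. ]
 brass [376.4 183.4] 35 z109 [524.1 -55.2 109. ] z121 [521.8 -51.9 121. ] z130 [520.1 -49.5 130. ]
 brass [317.8 199. ] 6 z109 [446.4 -70.2 109. ] z121 [446.6 -66.5 121. ] z130 [446.8 -63.7 130. ]
 red [291.9   9.8] 623 [438.4 133.4 166. ]
```

```bash
cat > blk.py <<'E'
from meas import *
def blk(fn,x,y,zt,r=45):
    f=np.load(f"pics/{fn}.npz"); m={k:f[k] for k in("fx","fy","cx","cy","R","t")}; c=cloud(m,f["d"])
    k=(abs(c[...,2]-zt)<5)&(np.hypot(c[...,0]-x,c[...,1]-y)<r)
    b=max(comps(k,5),key=lambda q:q[1])[2]; P=c[b]
    print(fn,len(P),P.mean(0).round(1),cv2.minAreaRect(P[:,:2].astype(np.float32)), np.median(P[:,2]))
E
python3 -c "
from blk import *
blk('top0',452,-36,118);blk('w1',452,-36,118)"
```

```text
top0 357 [450.5 -32.7 117.9] ((450.56927490234375, -34.274497985839844), (66.22482299804688, 22.03453826904297), 84.92713928222656) 117.93096731764695
w1 800 [449.7 -33.6 117.3] ((449.9435729980469, -34.67655944824219), (59.19738006591797, 21.18108367919922), 84.94160461425781) 117.33744585924829
```

```bash
python3 -m pendant '0 0 -0.5 1.3 0.7 -40 100;0 0 0 0 0 -50 80;0 0 0 0 0 -50 60;0 0 0 0 0 -40 60;0 0 0 0 0 -20 60;0 0 0 0 0 -8 60;0 0 0 0 0 0 60;0 0 0 0 0 0 60'
```

```text
t: 3.65
eef_pos: [450.3, -34.0, 105.9]
tcp_rot: [0.001, 0.737, 0.676, 0.001]
force: [0.4, -0.6, -0.5]
grip_width: 0.606
grip_force: 0.0
```

```bash
python3 -m pendant '0 0 0 0 0 -2 60;0 0 0 0 0 0 40;0 0 0 0 0 0 20;0 0 0 0 0 0 15;0 0 0 0 0 0 10;0 0 0 0 0 0 10;0 0 0 0 0 0 10;0 0 0 0 0 0 10'
```

```text
t: 4.65
eef_pos: [449.2, -33.8, 102.6]
tcp_rot: [0.0, 0.737, 0.676, 0.0]
force: [0.2, -0.6, 0.2]
grip_width: 0.247
grip_force: 30.0
```

```bash
python3 -m pendant '0 0 0 0 0 40 10;0 0 0 0 0 62 10;0 0 -10.15 14.4 -1.8 0 10;0 0 -10.15 14.4 -1.8 0 10;0 0 -10.15 14.4 -1.8 0 10;0 0 -10.15 14.4 -1.8 0 10;0 0 -10.15 14.4 -1.8 0 10;0 0 -10.15 14.4 -1.8 0 10;0 0 -10.15 14.4 -1.8 0 10;0 0 -10.15 14.4 -1.8 0 10' && python3 -m pendant '0 0 0 0 0 0 10;0 0 0 0 0 0 10;0 0 0 0 0 0 10'
python3 - <<'E'
from blk import *
o=env.get_obs(); q=o["tcp_rot"]; print(np.degrees(2*np.arctan2(q[2],q[1]))-90)
m,p,d=snap("wrist","w2"); go("w2"); snap("top","top2"); go("top2")
for n in("w2","top2"): blk(n,565,-48,220,60)
E
```

```text
t: 5.9
eef_pos: [564.5, -48.3, 204.0]
tcp_rot: [-0.0, 1.0, 0.03, -0.001]
force: [0.4, -0.5, -0.3]
grip_width: 0.25
grip_force: 30.0
t: 6.28
eef_pos: [563.8, -48.1, 204.6]
tcp_rot: [0.0, 0.999, 0.034, -0.0]
force: [0.2, -0.5, -0.9]
grip_width: 0.252
grip_force: 30.0
-86.0690939476462
w2
 green [316.9 147.3] 78 [612.6 -44.6 121. ] ((612.495361328125, -45.96220397949219), (0.8314310908317566, 42.68288803100586), 3.911336898803711)
 green [290.5 194.4] 626 [570.  -24.3 121. ] ((567.8095703125, -24.621204376220703), (65.22480773925781, 8.343923568725586), 3.7094454765319824)
 green [346.  194.2] 628 [573.5 -72.8 121. ] ((570.7185668945312, -73.38825225830078), (64.38436889648438, 8.591231346130371), 4.213420867919922)
 brass [318.7 155. ] 77 z109 [604.4 -46.7 109. ] z121 [606.2 -46.6 121. ] z130 [607.6 -46.4 130. ]
 brass [322. 198.] 7 z109 [564.9 -52.5 109. ] z121 [568.6 -52.1 121. ] z130 [571.4 -51.8 130. ]
 brass [370.5 283.9] 203 z109 [ 477.1 -108.3  109. ] z121 [ 484.9 -105.3  121. ] z130 [ 490.8 -103.   130. ]
 brass [265.3 285.9] 179 z109 [467.5  -1.7 109. ] z121 [475.7  -3.6 121. 
[... 204 characters left out ...]
0.1 -72.9 121. ] ((540.1038208007812, -72.54500579833984), (21.973114013671875, 6.53397274017334), 5.681155681610107)
 brass [366.5 158.3] 11 z109 [569.3 -22.3 109. ] z121 [566.7 -21.2 121. ] z130 [564.8 -20.3 130. ]
 brass [387.5 167.9] 15 z109 [549.8 -63.4 109. ] z121 [547.5 -61.7 121. ] z130 [545.7 -60.5 130. ]
 red [281.8 222.2] 200 [439.3 140.  166. ]
 red [225.  248.8] 119 [391.7 242.7 166. ]
w2 2793 [575.4 -47.7 219.3] ((574.5426635742188, -47.80009460449219), (37.618865966796875, 39.60746383666992), 3.685852289199829) 219.18099525933155
top2 71 [538.4 -50.  219.9] ((538.991455078125, -49.045936584472656), (10.864060401916504, 21.25899887084961), 0.9977371692657471) 219.94690991402481
```

View pics/w2.png

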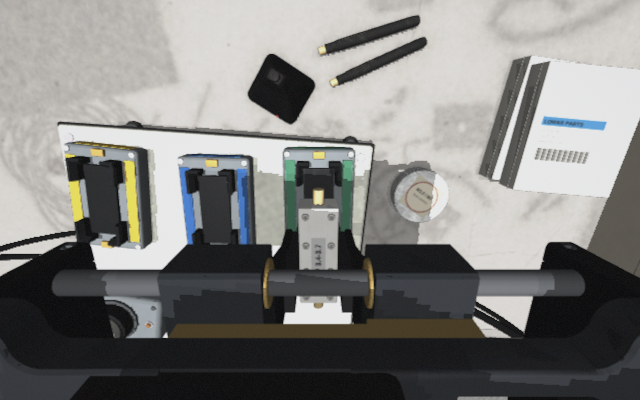

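The wrist view shows the block held straight, its far end around (319,208) and its front socket at (319,196). The nest is under it, with the far saddle at (319,155). Next I'll work out the exact offset of the block from the nest.

```bash
python3 - <<'E'
from h import *
f=np.load("pics/w2.npz"); m={k:f[k] for k in("fx","fy","cx","cy","R","t")}; c=cloud(m,f["d"])
k=(abs(c[...,2]-219.3)<4)&(c[...,0]>570)&(abs(c[...,1]+48)<15)
for v in range(202,232,3):
    q=c[v][k[v]]; u=np.nonzero(k[v])[0]
    if len(q): print(v,u[0],u[-1],q[:,0].mean().round(1),q[:,1].min().round(1),q[:,1].max().round(1),q[:,1].mean().round(2))
# socket tip brass at z~211
print(cast(m,318.5,189,211),f["p"][200:216:2,312].tolist())
E
```

```text
208 298 337 592.8 -57.1 -36.1 -46.58
211 298 337 591.3 -57.2 -36.2 -46.47
214 298 337 589.7 -57.3 -36.3 -46.79
217 298 337 588.0 -57.4 -36.4 -46.9
220 298 337 586.3 -57.6 -36.5 -47.02
223 298 337 584.3 -57.7 -36.6 -47.15
226 298 337 582.7 -57.9 -36.6 -47.26
229 298 337 580.8 -58.1 -36.7 -47.39
[601.32850053 -46.53919812 211.        ] [[90, 88, 83], [89, 88, 83], [94, 95, 92], [100, 101, 99], [163, 163, 162], [181, 181, 177], [181, 181, 178], [180, 180, 176]]
```

```bash
python3 -m pendant '0 0 0 0.7 -0.5 -20 10;0 0 0 0 0 -30 10;0 0 0 0 0 -12 10;0 0 0 0 0 0 10;0 0 0 0 0 0 10'
python3 - <<'E'
from meas import *
m,p,d=snap("wrist","w3"); go("w3"); c=cloud(m,d)
z=env.get_obs()["eef_pos"][2]+15.4
k=(abs(c[...,2]-z)<4)&(c[...,0]>570)&(abs(c[...,1]+48)<15)
for v in range(150,260,5):
    q=c[v][k[v]]
    if len(q)>10: print(v,q[:,0].mean().round(1),q[:,1].min().round(1),q[:,1].max().round(1),q[:,2].mean().round(1))
cv2.imwrite("pics/c3.png",cv2.resize(p[120:300,220:420,::-1],None,fx=3.3,fy=3.3,interpolation=cv2.INTER_CUBIC))
E
```

```text
t: 7.0
eef_pos: [565.7, -48.6, 143.4]
tcp_rot: [0.0, 0.999, 0.034, 0.001]
force: [-0.2, 0.2, -0.5]
grip_width: 0.248
grip_force: 30.0
w3
 green [317.9 162. ] 206 [613.1 -46.1 121. ] ((612.8071899414062, -46.18221664428711), (1.9286859035491943, 43.36067581176758), 3.821995258331299)
 green [280.8 209.2] 760 [579.7 -23.5 121. ] ((575.3971557617188, -24.098806381225586), (50.15156173706055, 8.466341018676758), 3.713735580444336)
 green [354.3 208.5] 732 [583.5 -72.5 121. ] ((579.0206909179688, -72.44841003417969), (49.29287338256836, 8.52271556854248), 3.001640558242798)
 brass [317.9 172. ] 132 z109 [604.1 -46.7 109. ] z121 [606.7 -46.5 121. ] z130 [608.6 -46.4 130. ]
 brass [322.  198.5] 8 z109 [585.3 -50.8 109. ] z121 [589.  -50.4 121. ] z130 [591.8 -50.1 130. ]
 brass [265.4 285.6] 179 z109 [511.9 -12.1 109. ] z121 [520.1 -14.  121. ] z130 [526.2 -15.5 130. ]
 brass [370.5 284.2] 196 z109 [518.6 -93.2 109. ] z121 [526.4 -90.2 121. ] z130 [532.2 -87.9 130. ]
210 593.8 -57.6 -36.7 157.9
215 591.0 -57.8 -36.9 158.1
220 588.2 -58.1 -37.1 158.3
225 585.1 -58.3 -37.1 157.7
230 582.2 -58.5 -37.3 157.8
235 579.2 -58.9 -37.4 157.8
240 576.2 -62.7 -34.7 157.7
245 573.9 -62.8 -33.5 159.3
250 570.6 -59.5 -45.1 158.3
```

View pics/c3.png

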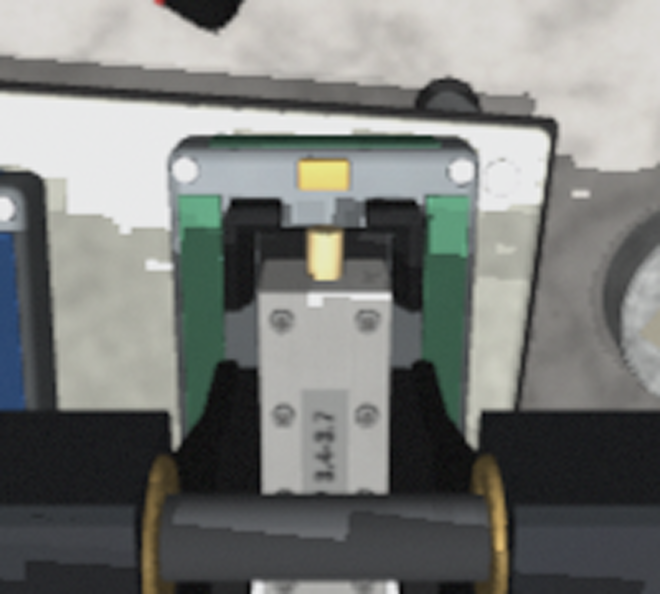

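The crop shows the block centred between the black posts, with its socket in line with the saddle. I'm lowering it.

```bash
python3 -m pendant '0 0 0 -0.5 0 -5 10;0 0 0 0 0 -4 10;0 0 0 0 0 -3 10;0 0 0 0 0 0 10' && python3 -m pendant '0 0 0 0 0 -2 10;0 0 0 0 0 -1.5 10;0 0 0 0 0 0 10;0 0 0 0 0 0 10'
```

```text
t: 7.55
eef_pos: [564.3, -48.7, 130.2]
tcp_rot: [-0.0, 0.999, 0.033, -0.0]
force: [0.7, -0.0, -0.6]
grip_width: 0.248
grip_force: 30.0
t: 8.05
eef_pos: [564.6, -48.7, 127.1]
tcp_rot: [0.0, 0.999, 0.033, -0.0]
force: [-0.2, -0.5, -1.0]
grip_width: 0.248
grip_force: 30.0
```

```bash
python3 -m pendant '0 0 0 0 0 -1 10;0 0 0 0 0 0 10;0 0 0 0 0 0 10' && python3 -m pendant '0 0 0 0 0 -0.7 10;0 0 0 0 0 0 10;0 0 0 0 0 0 10'
```

```text
t: 8.43
eef_pos: [564.7, -48.7, 126.7]
tcp_rot: [0.0, 0.999, 0.033, 0.0]
force: [-2.7, -0.2, 5.3]
grip_width: 0.251
grip_force: 30.0
t: 8.8
eef_pos: [564.7, -48.7, 126.6]
tcp_rot: [0.0, 0.999, 0.033, 0.0]
force: [-3.5, -0.2, 9.0]
grip_width: 0.25
grip_force: 30.0
```

```bash
python3 -m pendant '0 0 0 0 0 0.7 30;0 0 0 0 0 0 45;0 0 0 0 0 0 45;0 0 0 0 0 10 45;0 0 0 0 0 20 45;0 0 0 0 0 40 45;0 0 0 0 0 50 45;0 0 0 -50 0 30 45;0 0 0 -30 0 0 45;0 0 0 0 0 0 45' && python3 -m pendant '0 0 0 0 0 0 10;0 0 0 0 0 0 0'
python3 - <<'E'
from blk import *
m,p,d=snap("wrist","w4"); go("w4"); blk("w4",564,-48,142)
cv2.imwrite("pics/c4.png",cv2.resize(p[60:300,180:460,::-1],None,fx=2.5,fy=2.5,interpolation=cv2.INTER_CUBIC))
E
```

```text
t: 10.05
eef_pos: [483.8, -48.8, 278.4]
tcp_rot: [0.002, 0.999, 0.033, 0.001]
force: [-0.0, -0.7, -0.0]
grip_width: 0.448
grip_force: 0.0
t: 10.3
eef_pos: [485.2, -48.5, 276.1]
tcp_rot: [-0.0, 0.999, 0.034, 0.0]
force: [-0.2, -0.2, 0.0]
grip_width: 0.302
grip_force: 0.0
w4
 green [299.6 107.8] 567 [564.4 -24.6 121. ] ((562.352294921875, -25.216703414916992), (74.86957550048828, 8.506172180175781), 2.582193374633789)
 green [346.5 108.3] 585 [567.2 -73.3 121. ] ((565.6032104492188, -73.29423522949219), (74.749755859375, 8.12792682647705), 3.710303544998169)
 brass [323.5  65.3] 59 z109 [608.1 -46.6 109. ] z121 [606.5 -46.5 121. ] z130 [605.3 -46.4 130. ]
 brass [322.9 150.8] 46 z109 [519.9 -52.3 109. ] z121 [521.5 -52.  121. ] z130 [522.8 -51.8 130. ]
 red [104.7 205.9] 143 [459.3 159.7 166. ]
 red [130.2 226.2] 610 [439.2 137.3 166. ]
w4 1415 [564.4 -49.  141.3] ((563.4771728515625, -48.98891830444336), (59.38800811767578, 21.271949768066406), 4.811540603637695) 141.25539498076856
```

View pics/c4.png

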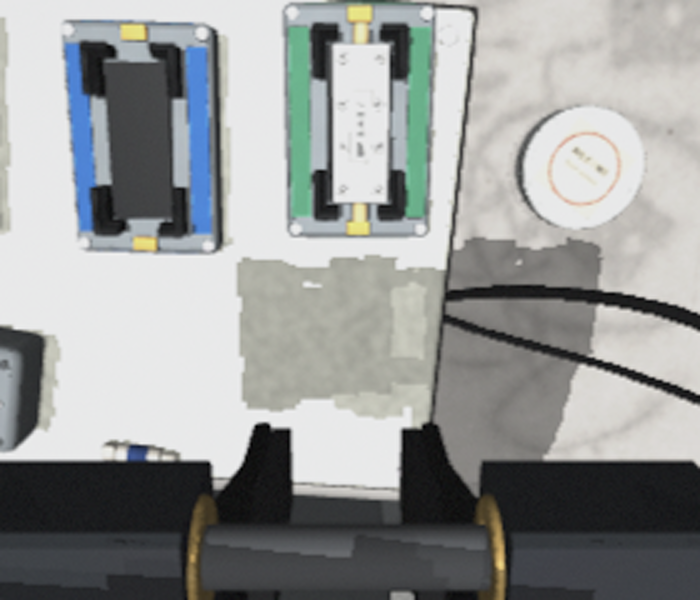

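The block is home: top at z≈141, centred in the green nest, with both sockets over the saddles. Now I'll move over the key with the fingers shut.

```bash
python3 -m pendant '0 0 0 -12 46 0 0;0 0 0 -12 46 0 0;0 0 0 -11 47 0 0;0 0 0 -11 47 0 0;0 0 0 0 0 -40 0;0 0 0 0 0 -30 0;0 0 0 0 0 0 0;0 0 0 0 0 0 0;0 0 0 0 0 0 0'
python3 - <<'E'
from meas import *
m,p,d=snap("wrist","w5"); go("w5"); m2,p2,d2=snap("scene","s5")
f=m2; X=m2["R"]@np.array([439.5,138,160])+m2["t"]; u,v=int(m2["fx"]*X[0]/X[2]+m2["cx"]),int(m2["fy"]*X[1]/X[2]+m2["cy"]); print(u,v)
a=cv2.resize(p[80:400,200:440,::-1],(400,533)); b=cv2.resize(p2[v-40:v+40,u-30:u+30,::-1],(400,533),interpolation=cv2.INTER_CUBIC)
cv2.imwrite("pics/c5.png",np.hstack([a,b]))
E
```

```text
t: 11.48
eef_pos: [439.6, 137.6, 207.5]
tcp_rot: [-0.0, 0.999, 0.033, 0.001]
force: [-0.4, 0.4, 0.0]
grip_width: 0.005
grip_force: 0.0
w5
 green [534.3  63.2] 1095 [564.6 -24.2 121. ] ((562.2615356445312, -24.276172637939453), (74.79704284667969, 8.35954761505127), 3.9781618118286133)
 brass [583.6   4.6] 125 z109 [610.4 -58.7 109. ] z121 [606.2 -49.4 121. ] z130 [603.1 -42.5 130. ]
 brass [565.2 111.4] 18 z109 [531.3 -69.3 109. ] z121 [530.8 -59.6 121. ] z130 [530.4 -52.2 130. ]
 brass [554.  122.1] 87 z109 [522.  -62.4 109. ] z121 [521.8 -53.  121. ] z130 [521.7 -45.9 130. ]
 red [212.8 200.6] 354 [450.1 214.7 166. ]
 red [317.2 218. ] 855 [441.7 137.6 166. ]
322 200
```

View pics/c5.png

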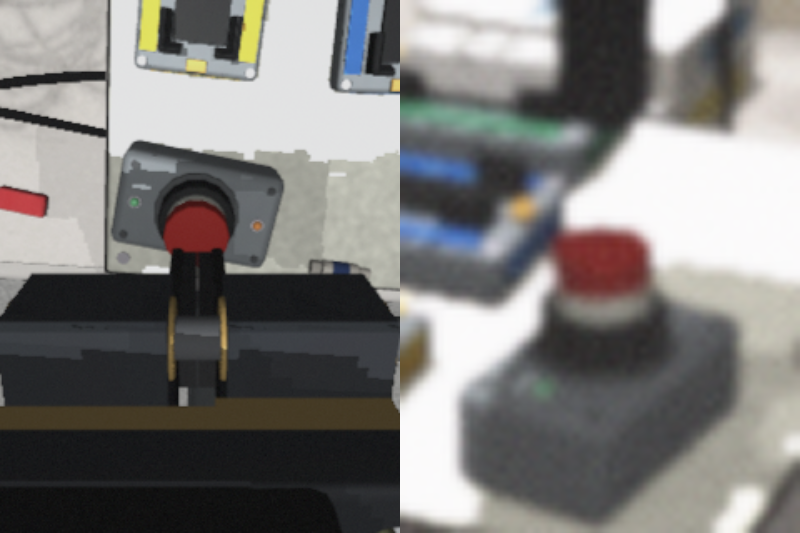

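The left half shows the fingers over the red key's head. The right half (scene camera) shows the free key with its white skirt visible under the head. I'm descending to just above it.

```bash
python3 -m pendant '0 0 0 -0.5 0 -20 0;0 0 0 0 0 -12 0;0 0 0 0 0 -4 0;0 0 0 0 0 0 0;0 0 0 0 0 0 0;0 0 0 0 0 0 0' && python3 -m pendant '0 0 0 0 0 -1.5 0;0 0 0 0 0 0 0;0 0 0 0 0 0 0' && python3 -m pendant '0 0 0 0 0 -1.5 0;0 0 0 0 0 0 0;0 0 0 0 0 0 0'
```

```text
t: 12.32
eef_pos: [438.4, 137.4, 170.5]
tcp_rot: [0.0, 0.999, 0.033, 0.0]
force: [0.5, 0.7, 0.4]
grip_width: 0.006
grip_force: 0.0
t: 12.7
eef_pos: [438.0, 137.3, 168.6]
tcp_rot: [0.0, 0.999, 0.033, -0.0]
force: [-0.7, 0.9, 0.2]
grip_width: 0.004
grip_force: 0.0
t: 13.08
eef_pos: [438.1, 137.3, 167.3]
tcp_rot: [0.0, 0.999, 0.033, 0.0]
force: [-1.5, -0.3, 2.5]
grip_width: 0.005
grip_force: 1.6
```

```bash
python3 -m pendant '0 0 0 0 0 -1.5 0;0 0 0 0 0 -1.5 0;0 0 0 0 0 0 0;0 0 0 0 0 0 0' && python3 -m pendant '0 0 0 0 0 -1.5 0;0 0 0 0 0 0 0;0 0 0 0 0 0 0'
```

```text
t: 13.58
eef_pos: [438.1, 137.4, 164.2]
tcp_rot: [0.0, 0.999, 0.033, 0.0]
force: [-2.0, 0.2, 5.3]
grip_width: 0.002
grip_force: 2.4
t: 13.95
eef_pos: [438.2, 137.3, 162.8]
tcp_rot: [0.0, 0.999, 0.033, 0.0]
force: [-1.6, 0.5, 5.7]
grip_width: 0.006
grip_force: 2.8
```

```bash
python3 -m pendant '0 0 0 0 0 -1 0;0 0 0 0 0 -0.7 0;0 0 0 0 0 0 0;0 0 0 0 0 0 0;0 0 0 0 0 0 0'
python3 - <<'E'
from h import *
F=[]
m,p,d=snap("scene","s6"); P=[p.astype(float)]+[viewer.camera("scene")[0].astype(float) for _ in range(2)]
for _ in range(3): F.append(env.get_obs()["force"][2])
p=np.mean(P,0).astype(np.uint8); o=env.get_obs(); print(o["eef_pos"],o["force"],F)
u,v=322,200
f=np.load("pics/s5.npz")["p"]
w=lambda q:cv2.resize(q[v-25:v+35,u-22:u+23,::-1],(400,533),interpolation=cv2.INTER_CUBIC)
cv2.imwrite("pics/c6.png",np.hstack([w(f),w(p)]))
print(f[190:216,320].tolist()); print(p[190:216,320].tolist())
E
```

```text
t: 14.58
eef_pos: [438.2, 137.3, 161.2]
tcp_rot: [0.0, 0.999, 0.033, 0.0]
force: [-2.2, -0.3, 7.2]
grip_width: 0.009
grip_force: 3.2
[438.15305144 137.35662871 161.17286045] [-1.29708387 -0.4863138   5.81813061] [np.float64(5.818130612351489), np.float64(5.818130612351489), np.float64(5.818130612351489)]
[[250, 250, 250], [251, 250, 250], [248, 246, 248], [236, 230, 230], [184, 152, 152], [135, 70, 68], [126, 50, 48], [129, 51, 48], [126, 47, 48], [125, 49, 47], [115, 42, 40], [112, 46, 46], [108, 45, 43], [112, 57, 54], [119, 82, 78], [131, 114, 105], [138, 132, 126], [124, 122, 115], [100, 100, 94], [65, 64, 60], [50, 52, 51], [47, 46, 45], [49, 47, 46], [51, 47, 49], [49, 47, 48], [54, 55, 52]]
[[39, 39, 38], [39, 36, 36], [39, 38, 38], [40, 39, 39], [40, 38, 40], [40, 40, 40], [41, 40, 37], [41, 41, 39], [42, 40, 40], [44, 40, 39], [55, 41, 38], [86, 42, 42], [111, 43, 40], [117, 42, 41], [110, 39, 37], [108, 43, 41], [104, 42, 41], [96, 42, 41], [77, 45, 44], [55, 43, 42], [45, 40, 41], [44, 43, 41], [44, 42, 42], [44, 43, 43], [45, 45, 45], [52, 51, 51]]
```

View pics/c6.png

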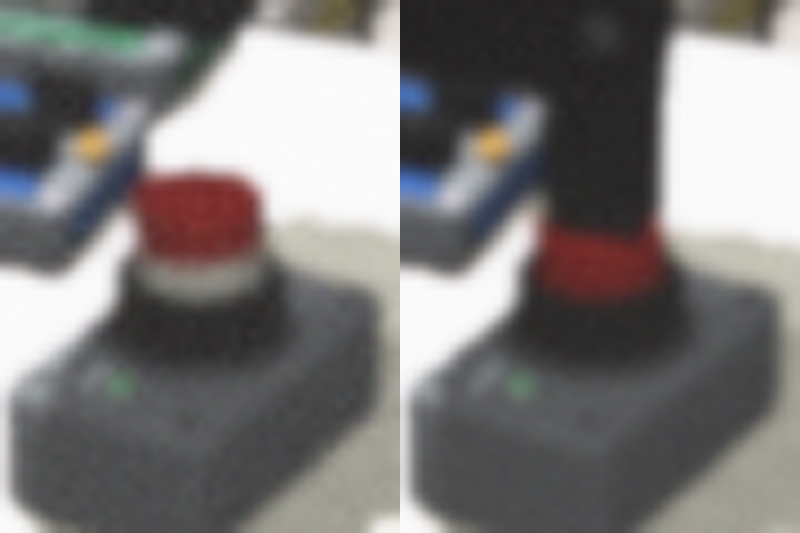

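The white skirt has just gone into the collar and the red head still stands out of it. Force is about 6.5 N at about 7 mm travel. I'm handing it in.

```bash
python3 -c "
from bench import env
print(env.get_obs()['eef_pos']); print(env.close_job())"
```

```text
[438.15305144 137.35662871 161.17286045]
the job is handed in; nothing more can be done
None
```

The filter block is released and fully home in the green nest, and I handed the job in with the red key still held half pressed: about 7 mm down, skirt just gone, never at the bottom.

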